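# Chock a row of solder spools on the soldering board

### The arm

A 6-joint arm with a two-finger parallel gripper is mounted at the origin on the work surface. World frame = base frame: x ahead of the robot, y to its left, z up, the work surface at z = 0. Lengths are in mm, angles in degrees, forces in N, time in s.
With the tool pointing down it reaches from about 250 to 775 mm from the base axis. Payload 8.9 kg.
Tool frame: the origin (TCP) lies at the very end of the fingers, on their centre line; the grasp point (between the pads) lies 19 mm behind it; z points along the fingers, y is the line along which they close (so a half turn about z gives the same grasp; the last joint's range is limited). The gripper opens to 85 mm and grips with 20 to 120 N. Pads are 22 mm wide; open, the fingers measure 114 mm over their backs; the gripper's body (76 mm by 85 mm) begins 54 mm behind the grasp point. The pads swing forward as they close: fully open they stand 13 mm farther back than shut.
Start: joints at [69.311, 16.656, -8.789, 64.555, 0, 82.019], TCP at [115.487, 512.139, 202.605] pointing down, gripper open.
Joint ranges: [-144.48, 144.48], [-52.06, 99.96], [-74.48, 78.29], [-112.23, 115.85], [-86.99, 84.42], [-180, 180]. Speed limits (degrees/s): [127.2, 127.2, 159.86, 180, 180, 180].

### API

Orientations are given as [roll, pitch, yaw] about the fixed x, y, z axes, in that order (R = Rz(yaw) Ry(pitch) Rx(roll)).
In Python, from rig import sense, capture, calibration, close_job gives the robot as it stands.
- The arm moves only by the tool apply_moves, never from a script. Its arguments are lists of equal length, an entry for each row: "xyz": the shift along the tool's x, y, z in m, a list of three; "turn": the turn about the tool's z in degrees; "grip": the finger opening in m, from 0 to 0.0854. In form: {"xyz": [[x, y, z], ...], "turn": [turn, ...], "grip": [grip, ...]}. A call has exactly 10 rows; each row is the pose to reach, as a shift and turn from the pose commanded when the call began, along the tool's axes at that moment; what a row does not reach only later rows make up. A row lasts 1/12 s, in which the tool goes at most 41.7 mm and 7.16 degrees, less where a joint would pass 70% of its speed; a pose out of reach is approached as far as the arm can. A call with a gripper value outside its range is refused whole. The fingers move at their own pace and stop on an object; "force" is the grip in N (left out, the last holds). Time passes only in rows, so rows that repeat a pose let the fingers close, or fill a call up. It gives the time, the measured TCP pose, the force, the opening and the grip force at its end, in the units of the state.
- sense(): the state, without advancing time (a new reading comes with each control period).
- capture(name): name is "side" or "top" or "wrist"; returns (picture, depth): 400x640x3 uint8, red, green, blue; 400x640 float32, mm along the optical axis (not along the pixel's ray), 0 where there is no reading.
- calibration(name): a dict with "intrinsics" (3x3 intrinsics, pixels), "xyz" and "rotation" of the camera in the world; the wrist camera has in their place "T_tool_cam" (4x4, takes a point from camera to tool coordinates, whose origin is the TCP and whose axes are the flange's). Camera axes: x right, y up, looking along -z (the intrinsics and any distortion apply to the point x, -y, -z); pixel columns grow to the right and rows downward; lengths in mm; the calibration is good to about 2 mm. A picture is of the moment at which its call begins: read the wrist's pose just before it. calibration takes no time and is no camera call.
- close_job(): hands the job in; it is judged then, once.
The state is a dict: "clock": time; "joint_positions": joint angles; "qd": joint speeds; "tau": joint torques, N m; "eef_pos": TCP position; "eef_rot": TCP orientation; "ft_force": force on the tool from outside, world axes, zero at the start; "torque": the same for the moment, N m; "width": finger opening in mm; "grasp_force": force on a finger pad.
Only numpy, scipy, OpenCV 4.12 (cv2) and the standard library are available. Lean on these libraries where they do the work, as an engineer would, in place of code of your own. Each camera call takes 0.05 s, during which the arm holds its last target. There are 200 camera calls.

### The job

Lay the stray solder spool on its side at the open end of the row of two on the plywood board, lined up with them. Turn the wooden chock from its back onto its base and push it along the board with its sloping face against the last spool, firmly but gently, until the row is closed up against the wooden stop with no gaps; leave it all there at rest and do not disturb anything else on the table.

Things in the scene. Friction and masses are not known exactly. Their poses are not given: they have to be found in the camera images.
- board: plywood soldering board fixed to the table, turned a little, 200 (x) x 340 (y) x 9 mm thick; origin under its centre. A wooden stop (batten 130 mm long in x, 22 thick, 40 high) is screwed on near its +y edge; the row of spools lies on it, from the stop towards -y. Once the stray spool is on the board, the table about x 0.52, y -0.21 is free for setting the chock down
- stop (a point): foot of the stop: middle of its inner face, level with the board's upper face (9 mm above the table). +y points into the stop, -y along the row away from it (315 mm of board on that side), x lies along the stop and the spools' axes, z up. The row belongs centred on x = 0
- spool_a_mid (a point): full spool of solder (white end discs, silver winding flush with them) lying on its side: a cylinder 44 mm long, 50 mm in diameter, 0.42 kg give or take a quarter, free to roll; one of the two in the row on the board, loosely, with gaps; first or second from the stop. The point is its centre; x is its axis (along the 44 mm), y and z turn as it rolls
- spool_b_mid (a point): full spool of solder (white end discs, silver winding flush with them) lying on its side: a cylinder 44 mm long, 56 mm in diameter, 0.42 kg give or take a quarter, free to roll; the other of the two on the board, first or second from the stop. The point is its centre; x is its axis (along the 44 mm), y and z turn as it rolls
- spool_c_mid (a point): full spool of solder (white end discs, silver winding flush with them) lying on its side: a cylinder 44 mm long, 53 mm in diameter, 0.42 kg give or take a quarter, free to roll; the stray one, on the table to the robot's right, its axis within 30 degrees of the robot's x direction. The point is its centre; x is its axis (along the 44 mm), y and z turn as it rolls
- chock_mid (a point): centre of the chock (see chock for its shape), between its two parallel sides, 24 mm from its back, 25 mm from base and top; axes as the body's. With the chock on its base and its slope against the 53 mm spool, this point is 47 mm from the spool's axis along the row. The slope touches the spool low down. Righting it is a quarter turn about its own x axis
- chock: dark hardwood wedge, 90 g, 40 mm wide (x). Side outline: base 56 mm (y -28 to 28), 50 mm high (z), upright back at y = -28, flat top 27 mm long at the back, face sloping 60 degrees up from the toe at y = 28. Origin: middle of the base. Starts on the table at the robot's right, lying on its back: y up, base looking to the robot's left, or up to 40 degrees ahead of that. In use: z up, y to the stop
- flux_jar: squat amber jar, 50 mm across, 70 mm high, standing; leave alone. Origin under its middle
- offcut: plain square-cornered wooden block 45 x 40 x 50 mm; not the chock; leave alone. Origin under its middle
- panel: flat leaf panel of leaded glass, about 125 x 90 mm, 6 mm thick; leave alone. Origin under its middle
- glass_bit: loose scrap of green glass, 30 x 22 x 4 mm, lying on the board; leave alone. Origin under its middle
- pliers: black-handled pliers lying flat, about 150 mm long, 13 mm thick; leave alone. Origin under its middle
- cutter: brass glass cutter lying flat, about 150 mm long, 11 mm thick; leave alone. Origin under its middle
- flux_brush: small brush lying flat, 170 mm long; leave alone. Origin under its middle
- spool_a: the same thing as the point of this name; origin at its centre
- spool_b: the same thing as the point of this name; origin at its centre
- spool_c: the same thing as the point of this name; origin at its centre
Mind the look-alikes: they are no part of the job. What is shaped like the spool_c but purple, turquoise or yellow is not meant.

How it is judged (in metres and radians):
On the way:
1. the chock, on its base, is pressed against the last spool with more than 2 N while the row is closed up (contact force between chock and spool_c above 2 N and y of spool_c_mid in the frame of stop above -0.1365 m and z of chock_mid in the frame of stop below 0.031 m and angle between chock_mid's own z axis and vertical below 0.15 rad), for 0.02 s.
At the end, for the whole second after the job is handed in: All three spools lie in one row on the board, within 15 mm of its middle line and 0.15 rad of parallel to the stop, the stray one last; the chock rests on its base, square, slope to the last spool. All gaps from stop to last spool total under 4 mm, with the chock's under 5 mm. All at rest (x of spool_a_mid in the frame of stop between -0.015 and 0.015 m and z of spool_a_mid in the frame of stop between 0.021 and 0.029 m and angle between the x axis of each of spool_a_mid, spool_b_mid, spool_c_mid, chock_mid and the x axis of stop, either way round below 0.15 rad and x of spool_b_mid in the frame of stop between -0.015 and 0.015 m and z of spool_b_mid in the frame of stop between 0.024 and 0.032 m and x of spool_c_mid in the frame of stop between -0.015 and 0.015 m and z of spool_c_mid in the frame of stop between 0.0225 and 0.0305 m and y of spool_a_mid in the frame of stop above -0.085 m and y of spool_b_mid in the frame of stop above -0.082 m and y of spool_c_mid in the frame of stop between -0.1365 and -0.1265 m and y of chock_mid in the frame of stop between -0.1848 and -0.1718 m and x of chock_mid in the frame of stop between -0.015 and 0.015 m and z of chock_mid in the frame of stop between 0.021 and 0.029 m and angle between chock_mid's own z axis and vertical below 0.1 rad and linear speed of each of spool_a, spool_b, spool_c, chock below 0.01 m/s); the robot touches nothing.
It fails at once if a bystander is pushed more than 25 mm (distance of any of flux_jar, offcut, panel, glass_bit, pliers, cutter, flux_brush from where it was at the start of the episode above 0.025 m).
It fails at once if the chock is jammed against the spool with more than 40 N (contact force between chock and spool_c above 40 N).
It also fails if it takes over 72 s, if anything falls off the work surface, if the arm or the gripper's body presses on something with over 40 N, if the wrist force passes 120 N, or if a joint passes its speed limit or range.

## Working session

There is one attempt and no reset: what is moved stays moved. The work goes in short steps, Python scripts to look and compute and a tool call to move; the robot and the scene stay as the last step left them, time stands still between calls to the robot, and variables do not carry over. Pictures are saved under pics/ and viewed, at most 10 in all, crops included, and the job is handed in when it is done.

Besides the shell and the picture viewer there is one more tool, called after "Request:" as name([rows], argument=value, ...), one row to a line, values as JSON. apply_moves: Moves the arm, as the interface text tells. Its arguments: {"type":"object","properties":{"xyz":{"type":"array","items":{"type":"array","items":{"type":"number"}}},"turn":{"type":"array","items":{"type":"number"}},"grip":{"type":"array","items":{"type":"number"}},"force":{"type":"number"}},"required":["xyz","turn","grip"]}

```bash
mkdir -p pics
cat > h.py <<'E'
import numpy as np, cv2
from rig import sense, capture, calibration, close_job
from scipy.spatial.transform import Rotation as R
def snap(n):
    s=sense(); p,d=capture(n); return s,p,d
def campose(n,s):
    c=calibration(n); K=np.array(c["intrinsics"])
    if n=="wrist":
        T=np.array(c["T_tool_cam"]); Rt=R.from_euler("xyz",s["eef_rot"],degrees=True).as_matrix()
        return K,Rt@T[:3,:3],Rt@T[:3,3]+np.array(s["eef_pos"])
    return K,np.array(c["rotation"]),np.array(c["xyz"])
def cloud(n,s,d):
    K,Rc,t=campose(n,s); v,u=np.mgrid[:400,:640]
    x=(u-K[0,2])/K[0,0]*d; y=(v-K[1,2])/K[1,1]*d
    return np.stack([x,-y,-d],-1)@Rc.T+t
def onplane(n,s,uv,z):
    K,Rc,t=campose(n,s); r=Rc@np.array([(uv[0]-K[0,2])/K[0,0],-(uv[1]-K[1,2])/K[1,1],-1.])
    return t+r*(z-t[2])/r[2]
def save(name,p,s=1.25): cv2.imwrite("pics/"+name,cv2.resize(p[...,::-1],None,fx=s,fy=s))
E
python3 - <<'E'
from h import *
for n in("top","side"):
    s,p,d=snap(n); save(n+".png",p); np.savez(n,p=p,d=d); c=calibration(n);print(c)
print(calibration("wrist"),sense())
E
```

```text
{'intrinsics': array([[467.10145082,   0.        , 313.91347846],
       [  0.        , 467.10145082, 201.968635  ],
       [  0.        ,   0.        ,   1.        ]]), 'xyz': array([3.87746426e+02, 1.19255667e+00, 1.24537899e+03]), 'rotation': array([  5.10217073,  -0.1359043 , -89.18382534])}
{'intrinsics': array([[369.8735059 ,   0.        , 321.01765495],
       [  0.        , 369.8735059 , 198.5439974 ],
       [  0.        ,   0.        ,   1.        ]]), 'xyz': array([ -17.61380468, -563.40351121,  832.03722485]), 'rotation': array([ 45.16451358,  -0.06026549, -42.17701879])}
{'intrinsics': array([[289.83422646,   0.        , 322.3157018 ],
       [  0.        , 289.83422646, 203.45822761],
       [  0.        ,   0.        ,   1.        ]]), 'T_tool_cam': array([[ 1.45701269e-03,  9.62736640e-01,  2.70436755e-01,
         6.81883767e+01],
       [ 9.99998699e-01, -1.21568888e-03, -1.05985063e-03,
        -2.15508065e-01],
       [-6.91590078e-04,  2.70437948e-01, -9.62737159e-01,
        -1.69858089e+02],
       [ 0.00000000e+00,  0.00000000e+00,  0.00000000e+00,
         1.00000000e+00]])} {'clock': 0.1, 'joint_positions': array([ 6.93118380e+01,  1.66858099e+01, -8.82488404e+00,  6.45526158e+01,
        1.43530672e-03,  8.20195515e+01]), 'qd': array([ 0.00473247, -0.11491226,  0.10207569, -0.03364767, -0.06397507,
       -0.02156345]), 'tau': array([ 1.38850330e-03, -5.37978816e+01,  3.31919396e+01,  9.27838439e-03,
       -2.19883923e-04, -1.27754140e-05]), 'eef_pos': array([115.32929007, 511.77692647, 202.10085895]), 'eef_rot': array([-1.79937503e+02, -1.02110167e-02,  1.67292280e+02]), 'ft_force': array([ 0.8149934 , -0.26622628, -0.27507005]), 'torque': array([0.00765154, 0.01992445, 0.00859819]), 'grasp_force': 0.0, 'width': 85.26599248005981}
```

View pics/top.png

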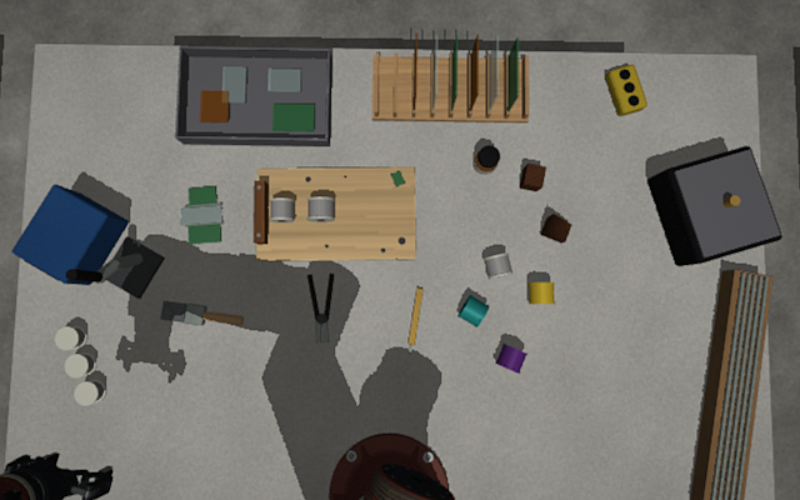

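View pics/side.png

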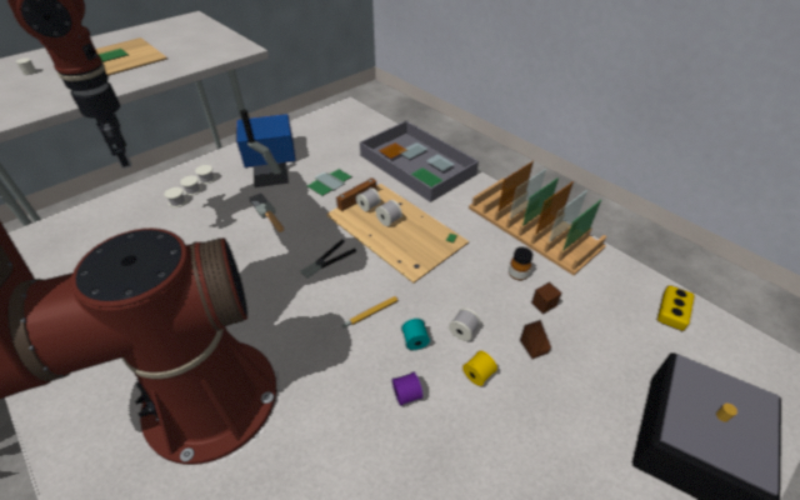

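```bash
sed -i 's/return K,np.array(c\["rotation"\]),/return K,R.from_euler("xyz",c["rotation"],degrees=True).as_matrix(),/' h.py
python3 - <<'E'
from h import *
for n in("top","side"):
    z=np.load(n+".npz"); c=cloud(n,None,z['d'].astype(float)); np.save(n+"c.npy",c)
    print(n,c[200,320],(z['d']==0).mean(), c[390,320],c[200,100])
E
```

```text
top [503.61480494 -16.26584868   9.44270335] 0.0040390625 [119.71869652 -15.9333554  358.34104585] [494.65049418 564.98759841  15.37403594]
side [532.54350696  47.30280577   8.31434272] 0.0039921875 [ 160.45724376 -364.98693169    1.53024347] [  2.63845662  21.68119947 383.49700004]
```

Run:
```python
from h import *
t=np.load("top.npz")['p'];s=np.load("side.npz")['p']; C=np.load("topc.npy")
a=cv2.resize(t[110:220,360:470],(390,390),interpolation=cv2.INTER_CUBIC); b=cv2.resize(s[215:305,345:455],(400,327),interpolation=cv2.INTER_CUBIC)
o=np.zeros((390,800,3),np.uint8); o[:,:390]=a; o[:327,400:]=b; cv2.imwrite("pics/crop.png",o[...,::-1])
# blobs above table
Z=C[...,2]; hs=cv2.cvtColor(t,cv2.COLOR_RGB2HSV)
m=((Z>20)&(Z<90)&(C[...,0]>200)&(C[...,0]<700)&(abs(C[...,1])<450)).astype(np.uint8)
n,l,st,ce=cv2.connectedComponentsWithStats(m)
for i in range(1,n):
    if st[i,4]<60: continue
    k=l==i; P=C[k]; r=cv2.minAreaRect(P[:,:2].astype(np.float32))
    print(ce[i].round(),st[i,4],'xyz',np.median(P,0).round(1),'zmax',np.percentile(P[:,2],95).round(1),'rect',np.round(r[0],0),np.round(r[1],0),round(r[2]),'hsv',np.median(hs[k],0))
print('table z',np.median(Z[(abs(C[...,0]-450)<30)&(abs(C[...,1]+330)<40)]),'board z',np.median(C[170:180,270:310,2]))
```

```text
[389. 129.] 248 xyz [ 685.8 -190.1   66.5] zmax 72.4 rect [ 686. -193.] [47. 28.] 90 hsv [32.5 37.  21. ]
[426. 140.] 326 xyz [ 660.6 -290.1   48.4] zmax 52.4 rect [ 662. -293.] [41. 47.] 80 hsv [ 11. 162.  61.]
[207. 169.] 528 xyz [576.1 276.7  47.4] zmax 51.8 rect [578. 279.] [130.  23.] 1 hsv [ 13. 160.  90.]
[256. 166.] 401 xyz [583.7 149.6  58.1] zmax 64.7 rect [585. 152.] [45. 52.] 2 hsv [ 23.   7. 122.]
[225. 167.] 342 xyz [581.2 231.2  52.9] zmax 59.2 rect [583. 235.] [45. 49.] 2 hsv [ 23.   7. 124.]
[445. 182.] 329 xyz [ 552.8 -339.6   40.4] zmax 54.4 rect [ 554. -345.] [51. 41.] 69 hsv [ 11. 168.  39.]
[398. 212.] 337 xyz [ 472.3 -215.7   47.4] zmax 53.3 rect [ 473. -219.] [45. 49.] 12 hsv [ 20.   6. 121.]
[433. 234.] 353 xyz [ 416.9 -304.9   46.9] zmax 53.4 rect [ 418. -310.] [44. 51.] 1 hsv [ 24. 194. 149.]
[378. 248.] 363 xyz [ 379.  -166.9   46.9] zmax 52.4 rect [ 379. -168.] [44. 52.] 61 hsv [ 89. 190. 101.]
[408. 286.] 355 xyz [ 284.4 -241.5   47.3] zmax 53.7 rect [ 283. -246.] [51. 44.] 68 hsv [139. 166.  90.]
table z -0.032781228495196046 board z 8.153309681511587
```

View pics/crop.png

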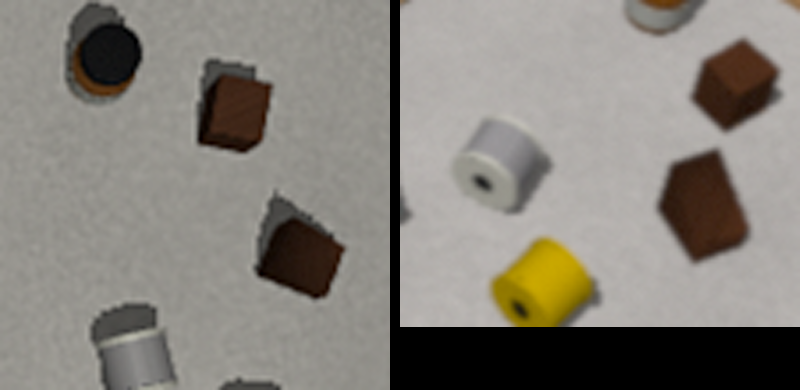

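Run:
```python
from h import *
t=np.load("top.npz")['p'];C=np.load("topc.npy");hs=cv2.cvtColor(t,cv2.COLOR_RGB2HSV)
X,Y,Z=C[...,0],C[...,1],C[...,2]
w=((hs[...,0]>8)&(hs[...,0]<25)&(hs[...,1]>70)&(hs[...,2]>90)&(Z>4)&(Z<14)&(X>430)&(X<720)&(Y>-100)&(Y<330)).astype(np.uint8)
c=max(cv2.findContours(w,0,2)[0],key=cv2.contourArea)[:,0]
P=np.array([onplane("top",None,q,9)[:2] for q in c],np.float32); r=cv2.minAreaRect(P);print('board',r)
k=(Z>44)&(Z<54)&(X>490)&(X<660)&(Y>262)&(Y<300); S=C[k];r=cv2.minAreaRect(S[:,:2].astype(np.float32));print('stop',r,np.percentile(S[:,1],[2,98]),np.median(S,0))
v=np.linalg.svd(S[:,:2]-S[:,:2].mean(0))[2][0];print(np.degrees(np.arctan2(v[1],v[0])))
# chock slope plane
k=(abs(X-553)<35)&(abs(Y+340)<35)&(Z>30)&(hs[...,1]>120); S=C[k]
for _ in range(3):
    A=np.c_[S[:,:2],np.ones(len(S))]; g=np.linalg.lstsq(A,S[:,2],rcond=None)[0]; e=abs(A@g-S[:,2]); S=S[e<3*np.median(e)+1]
print('chock slope',g,np.degrees(np.arctan(np.hypot(*g[:2]))),'az',np.degrees(np.arctan2(g[1],g[0])),len(S),S.min(0),S.max(0))
# spool c: top ridge direction
for (x,y,D) in((472,-219,53),(583,152,65),(583,235,59)):
    k=(abs(X-x)<40)&(abs(Y-y)<40)&(Z>25)&(hs[...,1]<60); S=C[k]
    T=S[S[:,2]>D-4]; v=np.linalg.svd(T[:,:2]-T[:,:2].mean(0))[2][0]; print('spool',T.mean(0),np.degrees(np.arctan2(v[1],v[0])),cv2.minAreaRect(S[:,:2].astype(np.float32)))
```

```text
board ((581.4251708984375, 122.67499542236328), (199.1288299560547, 337.4969482421875), 1.4581619501113892)
stop ((578.13525390625, 279.1341247558594), (129.2677001953125, 22.98997688293457), 0.6046440601348877) [268.01065492 289.75265678] [575.97830442 278.95616875  48.22720305]
-179.04334037095705
chock slope [  0.18807741   0.51609577 114.59513338] 28.779890878332203 az 69.97707232656342 214 [ 527.54374073 -369.55779094   30.02582802] [ 577.52951875 -314.87483197   58.44493999]
spool [ 472.85577923 -219.32750485   51.39999455] -160.86515036195203 ((473.44378662109375, -219.10391235351562), (44.84441375732422, 49.38056182861328), 12.005146980285645)
spool [585.80354278 151.53385862  63.20003686] -179.0508018765296 ((585.25732421875, 151.51927185058594), (45.116695404052734, 51.597293853759766), 1.499881625175476)
spool [583.64589317 233.94738514  57.39457697] -177.21389476149383 ((582.6992797851562, 234.19781494140625), (44.358516693115234, 48.067176818847656), 1.849265217781067)
```

```bash
cat >> h.py <<'E'
def go(xyz,yaw):
    "shift (m, tool axes) and turn (deg) to a world target, mm"
    s=sense(); Rt=R.from_euler("xyz",s["eef_rot"],degrees=True).as_matrix()
    print("shift",np.round(Rt.T@(np.array(xyz)-s["eef_pos"])/1000,4),"turn",round(-((yaw-s["eef_rot"][2]+180)%360-180),2),"clock",s["clock"],"at",np.round(s["eef_pos"],1),np.round(s["eef_rot"],2))
E
python3 -c "
from h import *
go((472,-219,200),106)"
```

```text
shift [-0.5087 -0.6344  0.0027] turn 61.29 clock 0.1 at [115.3 511.8 202.1] [-1.7994e+02 -1.0000e-02  1.6729e+02]
```

Request:
apply_moves([
  [-0.0254, -0.0317, 0],
  [-0.0509, -0.0634, 0],
  [-0.0763, -0.0952, 0],
  [-0.1017, -0.127, 0],
  [-0.1272, -0.1586, 0],
  [-0.1526, -0.1903, 0],
  [-0.178, -0.222, 0],
  [-0.2035, -0.2538, 0],
  [-0.229, -0.2855, 0],
  [-0.2543, -0.3172, 0],
], turn=[3, 6, 9, 12, 15, 18, 21, 24, 27, 30], grip=[0.085, 0.085, 0.085, 0.085, 0.085, 0.085, 0.085, 0.085, 0.085, 0.085])

```text
clock: 0.93
eef_pos: [293.9, 145.0, 202.7]
eef_rot: [180.0, 0.0, 137.2]
ft_force: [2.2, 1.5, 0.3]
width: 84.9
grasp_force: 0.0
```

```bash
python3 -c "
from h import *
go((472,-219,200),106)"
```

```text
shift [-0.378  -0.1459  0.0027] turn 31.17 clock 0.9333 at [293.9 145.  202.7] [1.7997e+02 2.0000e-02 1.3717e+02]
```

Request:
apply_moves([
  [-0.038, -0.0146, 0],
  [-0.076, -0.0292, 0],
  [-0.1134, -0.0438, 0],
  [-0.1512, -0.0584, 0],
  [-0.189, -0.073, 0],
  [-0.2268, -0.0875, 0],
  [-0.265, -0.102, 0],
  [-0.303, -0.1167, 0],
  [-0.341, -0.1313, 0],
  [-0.378, -0.1459, 0],
], turn=[3, 6, 9, 12, 15.5, 18.5, 22, 25, 28, 31], grip=[0.085, 0.085, 0.085, 0.085, 0.085, 0.085, 0.085, 0.085, 0.085, 0.085])

```text
clock: 1.77
eef_pos: [472.9, -218.9, 202.2]
eef_rot: [-180.0, -0.0, 106.1]
ft_force: [0.1, 0.1, -0.3]
width: 84.9
grasp_force: 0.0
```

```bash
cat > sp.py <<'E'
from h import *
import sys
def spool(x,y,D,z0=0,tag=None):
    s,p,d=snap("wrist"); C=cloud("wrist",s,d.astype(float)); hs=cv2.cvtColor(p,cv2.COLOR_RGB2HSV)
    if tag: save(tag,p); np.savez("w",p=p,d=d,C=C)
    k=(np.hypot(C[...,0]-x,C[...,1]-y)<45)&(C[...,2]>z0+20)&(C[...,2]<z0+75)&(hs[...,1]<60)&(d>0); S=C[k]
    T=S[S[:,2]>z0+D-5]; v=np.linalg.svd(T[:,:2]-T[:,:2].mean(0))[2][0]
    print('n',len(S),'ztop',np.percentile(S[:,2],97),'ridge',T.mean(0),np.degrees(np.arctan2(v[1],v[0])),'rect',cv2.minAreaRect(S[:,:2].astype(np.float32)))
    a=np.arctan2(v[1],v[0]); q=T[:,:2]@v; print('axial extent',np.percentile(q,[1,99]),'mid',np.percentile(q,[1,99]).mean()*v+((T[:,:2].mean(0)@[-v[1],v[0]])*np.array([-v[1],v[0]])))
    return s,p,d,C
if __name__=="__main__": spool(*map(float,sys.argv[1:5])); go((472,-219,200),106)
E
python3 sp.py 472 -219 53 0
```

```text
n 1603 ztop 51.28118027535772 ridge [ 474.35707293 -220.31799158   49.74071458] 13.58601415677242 rect ((474.0384521484375, -220.14205932617188), (44.10007095336914, 51.293296813964844), 13.938471794128418)
axial extent [387.79141509 430.67279553] mid [ 474.26189459 -220.34099305]
shift [ 0.0069 -0.0022  0.0016] turn -0.25 clock 1.8167 at [ 476.  -225.   201.6] [179.96   0.21 105.75]
```

```bash
python3 -c "
from h import *
go((474.2,-220.3,6),103.8)"
```

```text
shift [ 0.0058 -0.0006  0.1956] turn 1.95 clock 1.8167 at [ 476.  -225.   201.6] [179.96   0.21 105.75]
```

```bash
cat >> h.py <<'E'
import json
def done(x,y,z,turn):
    "log the last commanded shift"
    c=json.load(open("cmd.json")); yw=c[3]; Rt=R.from_euler("xyz",[180,0,yw],degrees=True).as_matrix()
    p=np.array(c[:3])+Rt@np.array([x,y,z])*1000; json.dump([*p,yw-turn],open("cmd.json","w"))
def go(xyz,yaw):
    c=json.load(open("cmd.json")); s=sense(); Rt=R.from_euler("xyz",[180,0,c[3]],degrees=True).as_matrix()
    print("shift",np.round(Rt.T@(np.array(xyz)-c[:3])/1000,4),"turn",round(c[3]-yaw,2),"clock",round(s["clock"],2),"cmd",np.round(c,1),"at",np.round(s["eef_pos"],1),np.round(s["eef_rot"],2))
E
python3 -c "
from h import *
json.dump([472.65,-216.8,202.6,106.29],open('cmd.json','w'))
go((474.2,-220.3,6),103.8)"
```

```text
shift [-0.0038  0.0005  0.1966] turn 2.49 clock 1.82 cmd [ 472.6 -216.8  202.6  106.3] at [ 476.  -225.   201.6] [179.96   0.21 105.75]
```

Request:
apply_moves([
  [-0.0038, 0.0005, 0.02],
  [-0.0038, 0.0005, 0.06],
  [-0.0038, 0.0005, 0.1],
  [-0.0038, 0.0005, 0.14],
  [-0.0038, 0.0005, 0.165],
  [-0.0038, 0.0005, 0.185],
  [-0.0038, 0.0005, 0.1966],
  [-0.0038, 0.0005, 0.1966],
  [-0.0038, 0.0005, 0.1966],
  [-0.0038, 0.0005, 0.1966],
], turn=[1, 2.5, 2.5, 2.5, 2.5, 2.5, 2.5, 2.5, 2.5, 2.5], grip=[0.085, 0.085, 0.085, 0.085, 0.085, 0.085, 0.085, 0.085, 0.07, 0.06])

```text
clock: 2.65
eef_pos: [474.6, -220.6, 6.8]
eef_rot: [180.0, 0.0, 103.8]
ft_force: [-0.7, -0.7, 0.1]
width: 62.9
grasp_force: 0.0
```

Request:
apply_moves([
  [0, 0, 0],
  [0, 0, 0],
  [0, 0, 0],
  [0, 0, 0],
  [0, 0, 0],
  [0, 0, 0],
  [0, 0, 0],
  [0, 0, 0],
  [0, 0, 0],
  [0, 0, 0],
], turn=[0, 0, 0, 0, 0, 0, 0, 0, 0, 0], grip=[0.05, 0.042, 0.035, 0.035, 0.035, 0.035, 0.035, 0.035, 0.035, 0.035], force=40)

```text
clock: 3.48
eef_pos: [475.2, -220.8, 7.2]
eef_rot: [179.9, 0.1, 103.8]
ft_force: [0.5, 0.5, 7.0]
width: 43.3
grasp_force: 40.7
```

```bash
python3 -c "
from h import *
done(-.0038,.0005,.1966,2.5)
go((474.2,-220.3,106),103.8);go((583.6,80,106),91.3)"
```

```text
shift [ 0.   0.  -0.1] turn -0.01 clock 3.48 cmd [ 474.2 -220.3    6.   103.8] at [ 475.2 -220.8    7.2] [1.7989e+02 9.0000e-02 1.0380e+02]
shift [ 0.2656  0.1778 -0.1   ] turn 12.49 clock 3.48 cmd [ 474.2 -220.3    6.   103.8] at [ 475.2 -220.8    7.2] [1.7989e+02 9.0000e-02 1.0380e+02]
```

Request:
apply_moves([
  [0, 0, -0.02],
  [0, 0, -0.05],
  [0.01, 0.006, -0.08],
  [0.04, 0.027, -0.1],
  [0.074, 0.05, -0.1],
  [0.108, 0.072, -0.1],
  [0.142, 0.095, -0.1],
  [0.174, 0.116, -0.1],
  [0.206, 0.138, -0.1],
  [0.238, 0.158, -0.1],
], turn=[0, 0, 0, 2, 4, 6, 8, 10, 12, 12.5], grip=[0.035, 0.035, 0.035, 0.035, 0.035, 0.035, 0.035, 0.035, 0.035, 0.035])

```text
clock: 4.32
eef_pos: [571.0, 50.5, 106.1]
eef_rot: [-180.0, 0.0, 91.2]
ft_force: [1.0, -0.0, -3.0]
width: 43.3
grasp_force: 44.0
```

```bash
python3 -c "
from h import *
done(.238,.158,-.1,12.5)
go((582.2,86,106),91.3)"
```

```text
shift [0.0372 0.0121 0.    ] turn -0.01 clock 4.32 cmd [570.9  48.5 106.   91.3] at [571.   50.5 106.1] [-180.      0.     91.18]
```

Request:
apply_moves([
  [0.018, 0.006, 0],
  [0.03, 0.01, 0],
  [0.0372, 0.0121, 0],
  [0.0372, 0.0121, 0],
  [0.0372, 0.0121, 0],
  [0.0372, 0.0121, 0],
  [0.0372, 0.0121, 0],
  [0.0372, 0.0121, 0],
  [0.0372, 0.0121, 0],
  [0.0372, 0.0121, 0],
], turn=[0, 0, 0, 0, 0, 0, 0, 0, 0, 0], grip=[0.035, 0.035, 0.035, 0.035, 0.035, 0.035, 0.035, 0.035, 0.035, 0.035])

```text
clock: 5.15
eef_pos: [582.1, 85.4, 106.1]
eef_rot: [180.0, 0.0, 91.3]
ft_force: [0.3, 0.2, -4.1]
width: 42.7
grasp_force: 44.0
```

```bash
cat > look.py <<'E'
from sp import *
done(.0372,.0121,0,0)
s,p,d,C=spool(585,151,56,9,"w1.png"); hs=cv2.cvtColor(p,cv2.COLOR_RGB2HSV)
print(s["eef_pos"],s["eef_rot"])
X,Y,Z=C[...,0],C[...,1],C[...,2]
w=((hs[...,0]>8)&(hs[...,0]<25)&(hs[...,1]>70)&(abs(Z-9)<5)&(X>430)&(X<720)&(Y>-60)&(Y<260))
# board side edges in x per y-slice
for y in range(-20,240,40):
    k=w&(abs(Y-y)<6); print(y,np.percentile(X[k],[.5,99.5]).round(1) if k.sum()>30 else None, np.median(Z[k]) if k.any() else 0)
k=w&(abs(X-580)<25);print('board ymin',np.percentile(Y[k],.5))
E
python3 look.py; python3 -c "
from h import *
go((582.2,86,15),91.3)"
```

```text
n 4287 ztop 63.37657046149249 ridge [585.95528175 151.92337813  61.7784316 ] -178.87440403133795 rect ((585.7843627929688, 151.61080932617188), (44.10601043701172, 54.78171920776367), 1.5653760433197021)
axial extent [-610.36514639 -567.07078339] mid [585.84665718 151.92124389]
[582.12571905  85.43219066 106.08907874] [1.79992247e+02 2.73435241e-03 9.12506304e+01]
-20 [538.3 633.2] 7.531708707108891
20 [491.4 684.5] 7.622410804359674
60 [492.4 683.2] 7.54391997429812
100 [493.4 681.7] 7.575990064995267
140 [484.4 680.9] 7.583909203121323
180 [482.7 679.8] 7.587479748911505
220 [481.5 678.4] 7.596775157655884
board ymin -46.24525804285064
shift [0.    0.    0.091] turn -0.01 clock 5.2 cmd [582.2  86.  106.   91.3] at [582.1  85.6 106. ] [-180.      0.     91.26]
```

View pics/w1.png

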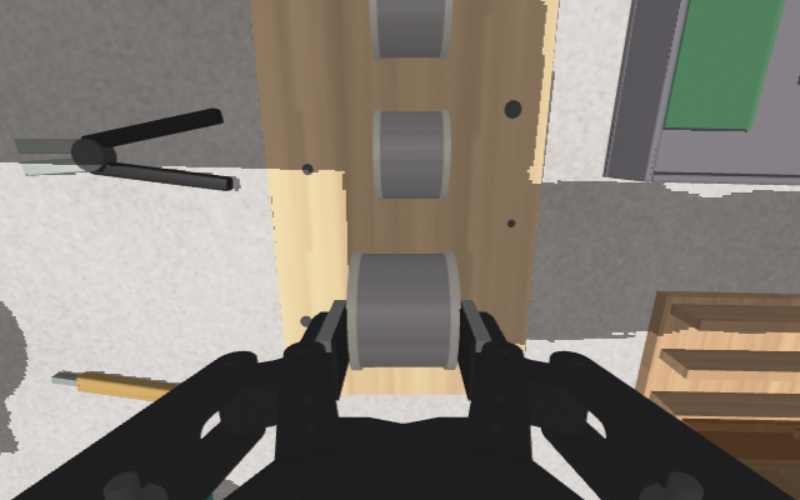

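Request:
apply_moves([
  [0, -0.0018, 0.03],
  [0, -0.0018, 0.06],
  [0, -0.0018, 0.075],
  [0, -0.0018, 0.083],
  [0, -0.0018, 0.087],
  [0, -0.0018, 0.09],
  [0, -0.0018, 0.0905],
  [0, -0.0018, 0.0905],
  [0, -0.0018, 0.0905],
  [0, -0.0018, 0.0905],
], turn=[0, 0, 0, 0, 0, 0, 0, 0, 0, 0], grip=[0.035, 0.035, 0.035, 0.035, 0.035, 0.035, 0.035, 0.035, 0.035, 0.035])

```text
clock: 6.03
eef_pos: [581.2, 85.9, 16.3]
eef_rot: [179.9, 0.0, 91.3]
ft_force: [1.0, -0.2, -1.4]
width: 42.6
grasp_force: 44.4
```

Request:
apply_moves([
  [0, 0.002, 0],
  [0, 0.002, 0],
  [0, 0.002, 0],
  [0, 0.002, 0],
  [0, 0.002, 0],
  [0, 0.002, 0],
  [0, 0.002, 0],
  [0, 0.002, 0],
  [0, 0.002, -0.02],
  [0, 0.002, -0.05],
], turn=[0, 0, 0, 0, 0, 0, 0, 0, 0, 0], grip=[0.035, 0.044, 0.047, 0.052, 0.06, 0.07, 0.08, 0.08, 0.08, 0.08])

```text
clock: 6.87
eef_pos: [579.8, 85.8, 63.5]
eef_rot: [-179.7, 0.0, 91.3]
ft_force: [1.0, -0.0, 0.6]
width: 80.1
grasp_force: 0.0
```

```bash
python3 -c "
from h import *
done(0,-.0018,.0905,0);done(0,.002,-.05,0)
go((582.2,86,106),91.3); go((554,-345,200),70)"; python3 sp.py 583 86 53 9
```

```text
shift [ 0.     -0.0002 -0.0405] turn -0.01 clock 6.87 cmd [582.4  86.   65.5  91.3] at [579.8  85.8  63.5] [-179.69    0.     91.29]
shift [-0.4302 -0.0381 -0.1345] turn 21.29 clock 6.87 cmd [582.4  86.   65.5  91.3] at [579.8  85.8  63.5] [-179.69    0.     91.29]
n 4979 ztop 60.16950131137952 ridge [582.49675669  86.75658096  58.7478498 ] 1.6436737806486528 rect ((582.3773193359375, 96.68260955810547), (44.69649124145508, 68.53717041015625), 0.2836786210536957)
axial extent [563.09648128 606.27356488] mid [582.4362316   86.75484417]
shift [-0.3024 -0.1172 -0.1345] turn -14.71 clock 6.92 cmd [582.4  86.   65.5  91.3] at [584.3  86.   70.9] [179.75   0.    91.3 ]
```

Request:
apply_moves([
  [0, 0, -0.03],
  [-0.02, -0.002, -0.06],
  [-0.06, -0.005, -0.08],
  [-0.1, -0.009, -0.09],
  [-0.14, -0.012, -0.095],
  [-0.18, -0.016, -0.095],
  [-0.22, -0.02, -0.095],
  [-0.26, -0.023, -0.095],
  [-0.3, -0.0265, -0.095],
  [-0.34, -0.03, -0.095],
], turn=[0, 0, 2, 5, 8, 11, 14, 17, 20, 21.3], grip=[0.08, 0.08, 0.08, 0.08, 0.08, 0.08, 0.08, 0.08, 0.08, 0.08])

```text
clock: 7.75
eef_pos: [559.6, -256.7, 160.7]
eef_rot: [180.0, 0.0, 69.8]
ft_force: [1.5, -0.5, -0.7]
width: 79.8
grasp_force: 0.0
```

```bash
python3 -c "
from h import *
done(-.34,-.03,-.095,21.3)
go((554,-344,160),70)"
```

```text
shift [-0.086   0.0249  0.0005] turn -0.01 clock 7.75 cmd [ 560.  -254.6  160.5   70. ] at [ 559.6 -256.7  160.7] [179.96   0.    69.82]
```

Request:
apply_moves([
  [-0.035, 0.01, 0],
  [-0.065, 0.018, 0],
  [-0.08, 0.023, 0],
  [-0.086, 0.0249, 0],
  [-0.086, 0.0249, 0],
  [-0.086, 0.0249, 0],
  [-0.086, 0.0249, 0],
  [-0.086, 0.0249, 0],
  [-0.086, 0.0249, 0],
  [-0.086, 0.0249, 0],
], turn=[0, 0, 0, 0, 0, 0, 0, 0, 0, 0], grip=[0.08, 0.08, 0.08, 0.08, 0.08, 0.08, 0.08, 0.08, 0.08, 0.08])

```text
clock: 8.58
eef_pos: [554.2, -343.2, 160.7]
eef_rot: [180.0, 0.0, 70.1]
ft_force: [-0.3, 0.1, -0.8]
width: 79.5
grasp_force: 0.0
```

```bash
cat > ch.py <<'E'
from h import *
done(-.086,.0249,0,0)
s,p,d=snap("wrist"); C=cloud("wrist",s,d.astype(float)); hs=cv2.cvtColor(p,cv2.COLOR_RGB2HSV); save("w2.png",p)
X,Y,Z=C[...,0],C[...,1],C[...,2]
k=(np.hypot(X-553,Y+344)<42)&(Z>8)&(Z<70)&(hs[...,1]>110)&(d>0); S=C[k]
print(len(S),cv2.minAreaRect(S[:,:2].astype(np.float32)),np.percentile(Z[k],99))
T=S[S[:,2]>32]
for _ in range(4):
    A=np.c_[T[:,:2],np.ones(len(T))]; g=np.linalg.lstsq(A,T[:,2],rcond=None)[0]; e=abs(A@g-T[:,2]); T=T[e<3*np.median(e)+.5]
print('slope',g,np.degrees(np.arctan(np.hypot(*g[:2]))),'az',np.degrees(np.arctan2(g[1],g[0])),len(T))
# z=56 toe line and extents along/across
a=np.arctan2(g[1],g[0]); u=np.array([np.cos(a),np.sin(a)]); v=np.array([-u[1],u[0]])
b=(56-g[2])/np.hypot(*g[:2]); q=T[:,:2]@v; m=np.percentile(q,[1,99]); print('toe along u',b,np.percentile(T[:,:2]@u,[1,99]),'across',m)
c=u*(b-25)+v*m.mean(); print('centre (25 from base)',c)
go((*c,5),np.degrees(a))
E
python3 ch.py
```

```text
1475 ((554.4442749023438, -345.5556945800781), (49.339927673339844, 38.332584381103516), 69.16377258300781) 54.24580608750013
slope [  0.2112162    0.53643716 108.64736585] 29.964375981671992 az 68.50850807469075 1138
toe along u -91.31898906571273 [-132.96155904  -94.26963703] across [-661.12024573 -623.87205578]
centre (25 from base) [ 555.2096852  -343.61841686]
shift [0.0007 0.001  0.1555] turn 1.48 clock 8.63 cmd [ 554.  -344.   160.5   70. ] at [ 554.2 -343.3  160.7] [179.99   0.    70.04]
```

View pics/w2.png

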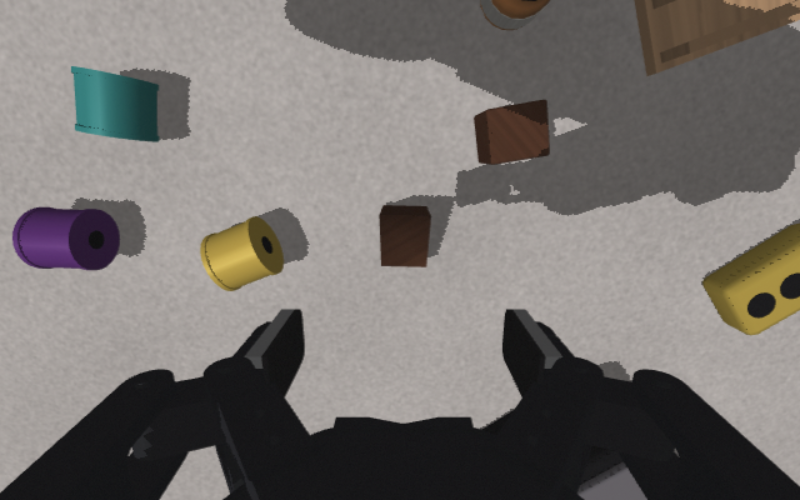

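Request:
apply_moves([
  [-0.0012, 0.001, 0.02],
  [-0.0012, 0.001, 0.055],
  [-0.0012, 0.001, 0.09],
  [-0.0012, 0.001, 0.12],
  [-0.0012, 0.001, 0.14],
  [-0.0012, 0.001, 0.15],
  [-0.0012, 0.001, 0.1545],
  [-0.0012, 0.001, 0.1545],
  [-0.0012, 0.001, 0.1545],
  [-0.0012, 0.001, 0.1545],
], turn=[1, 1, 1, 1, 1, 1, 1, 1, 1, 1], grip=[0.08, 0.08, 0.08, 0.08, 0.08, 0.08, 0.08, 0.075, 0.065, 0.055])

```text
clock: 9.47
eef_pos: [555.6, -346.2, 7.7]
eef_rot: [179.9, 0.0, 69.0]
ft_force: [-0.3, 0.0, 0.3]
width: 55.7
grasp_force: 0.0
```

Request:
apply_moves([
  [0, 0, 0],
  [0, 0, 0],
  [0, 0, 0],
  [0, 0, 0],
  [0, 0, 0],
  [0, 0, 0],
  [0, 0, 0],
  [0, 0, 0],
  [0, 0, 0],
  [0, 0, 0],
], turn=[0, 0, 0, 0, 0, 0, 0, 0, 0, 0], grip=[0.048, 0.042, 0.036, 0.034, 0.034, 0.034, 0.034, 0.034, 0.034, 0.034], force=20)

```text
clock: 10.3
eef_pos: [554.9, -345.9, 7.1]
eef_rot: [179.9, 0.0, 69.0]
ft_force: [-2.0, 0.8, 7.4]
width: 39.2
grasp_force: 19.8
```

```bash
python3 -c "
from h import *
done(-.0012,.001,.1545,1)
go((587,-130,60),91.6);go((554.5,-345.5,60),69)"
```

```text
shift [ 0.2127 -0.0469 -0.054 ] turn -22.61 clock 10.3 cmd [ 554.5 -345.4    6.    69. ] at [ 554.9 -345.9    7.1] [1.7992e+02 3.0000e-02 6.8990e+01]
shift [-0.0001 -0.     -0.054 ] turn -0.01 clock 10.3 cmd [ 554.5 -345.4    6.    69. ] at [ 554.9 -345.9    7.1] [1.7992e+02 3.0000e-02 6.8990e+01]
```

Request:
apply_moves([
  [0, 0, -0.02],
  [0, 0, -0.045],
  [0.02, -0.004, -0.06],
  [0.055, -0.011, -0.064],
  [0.09, -0.019, -0.064],
  [0.125, -0.027, -0.064],
  [0.16, -0.035, -0.064],
  [0.19, -0.042, -0.064],
  [0.205, -0.0455, -0.06],
  [0.2127, -0.0469, -0.054],
], turn=[0, 0, -2, -6, -10, -14, -18, -21, -22.6, -22.6], grip=[0.034, 0.034, 0.034, 0.034, 0.034, 0.034, 0.034, 0.034, 0.034, 0.034])

```text
clock: 11.13
eef_pos: [587.4, -127.6, 60.5]
eef_rot: [179.9, -0.0, 91.8]
ft_force: [-0.7, -0.1, -0.6]
width: 38.9
grasp_force: 21.0
```

```bash
cat > ch2.py <<'E'
from h import *
import sys
n=sys.argv[1]
s,p,d=snap("side"); C=cloud("side",s,d.astype(float)); e=np.array(s["eef_pos"])
K,Rc,t=campose("side",s); q=Rc.T@(e-t); u=int(K[0,2]+K[0,0]*q[0]/-q[2]); v=int(K[1,2]-K[1,1]*q[1]/-q[2]); print("tcp px",u,v)
u=min(max(u,50),590);v=min(max(v,50),350)
w=p[max(v-50,0):v+50,max(u-50,0):u+50]
s,p,d=snap("wrist")
o=np.zeros((400,800,3),np.uint8); a=cv2.resize(w,(400,400),interpolation=cv2.INTER_CUBIC); o[:,:400]=a; o[:,400:]=p[:,120:520]
cv2.imwrite("pics/"+n,o[...,::-1])
E
python3 ch2.py c1.png; python3 -c "
from h import *
done(.2127,-.0469,-.054,-22.6)
go((587,-80,10),91.6)"
```

```text
tcp px 375 210
shift [0.05   0.0014 0.05  ] turn -0.01 clock 11.23 cmd [ 587.  -130.1   60.    91.6] at [ 586.4 -128.9   59.1] [-1.7992e+02 -3.0000e-02  9.1630e+01]
```

View pics/c1.png

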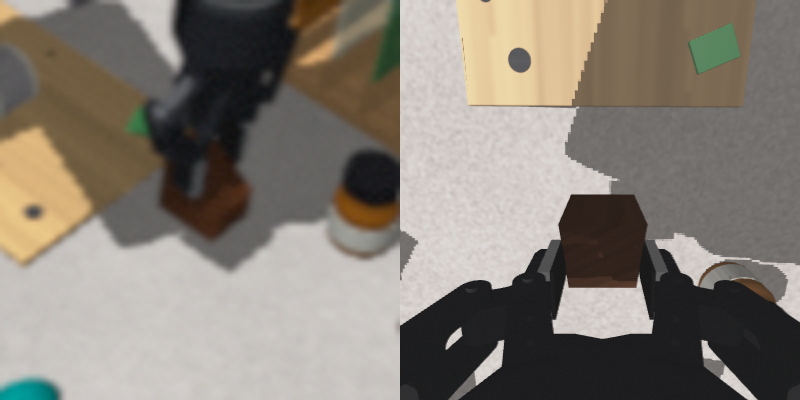

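Request:
apply_moves([
  [0.015, 0.0014, 0.015],
  [0.03, 0.0014, 0.03],
  [0.04, 0.0014, 0.04],
  [0.047, 0.0014, 0.047],
  [0.05, 0.0014, 0.05],
  [0.05, 0.0014, 0.05],
  [0.05, 0.0014, 0.05],
  [0.05, 0.0014, 0.05],
  [0.05, 0.0014, 0.05],
  [0.05, 0.0014, 0.05],
], turn=[0, 0, 0, 0, 0, 0, 0, 0, 0, 0], grip=[0.034, 0.034, 0.034, 0.034, 0.034, 0.034, 0.034, 0.034, 0.034, 0.034])

```text
clock: 12.07
eef_pos: [587.4, -80.6, 10.6]
eef_rot: [179.9, 0.0, 91.6]
ft_force: [0.0, -0.0, -0.7]
width: 39.1
grasp_force: 21.0
```

Request:
apply_moves([
  [0.003, 0, 0],
  [0.006, 0, 0],
  [0.0095, 0, 0],
  [0.013, 0, 0],
  [0.0155, 0, -0.0005],
  [0.018, 0, -0.001],
  [0.0215, 0, -0.002],
  [0.025, 0, -0.003],
  [0.029, 0, -0.0035],
  [0.033, 0, -0.004],
], turn=[0, 0, 0, 0, 0, 0, 0, 0, 0, 0], grip=[0.034, 0.034, 0.034, 0.034, 0.034, 0.034, 0.034, 0.034, 0.034, 0.034])

```text
clock: 12.9
eef_pos: [586.4, -47.8, 14.3]
eef_rot: [180.0, 0.1, 91.6]
ft_force: [0.6, -5.8, -1.0]
width: 39.3
grasp_force: 24.1
```

```bash
python3 -c "
from h import *
done(.05,.0014,.05,0);done(.033,0,-.004,0);go((587,-7,12),91.6)"; python3 ch2.py c2.png
```

```text
shift [0.04  0.002 0.002] turn -0.01 clock 12.9 cmd [586.1 -47.   14.   91.6] at [586.4 -47.8  14.3] [1.7997e+02 1.3000e-01 9.1560e+01]
tcp px 353 206
```

View pics/c2.png

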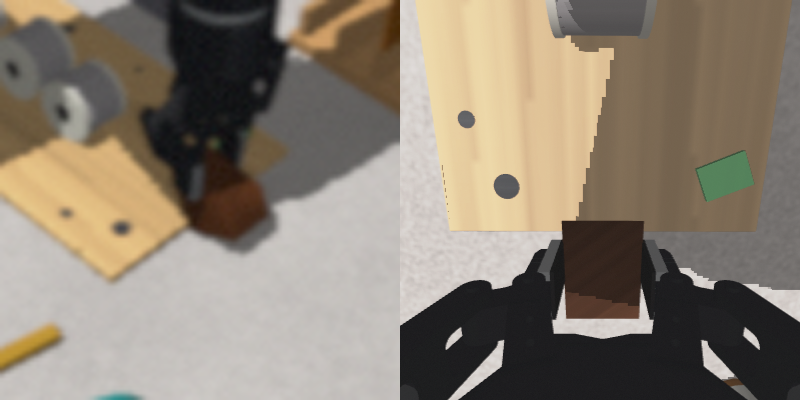

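Request:
apply_moves([
  [0.0035, 0, 0],
  [0.007, 0, 0],
  [0.0105, 0, 0],
  [0.014, 0, 0],
  [0.018, 0, 0.0005],
  [0.022, 0, 0.001],
  [0.026, 0, 0.0013],
  [0.03, 0, 0.0015],
  [0.035, 0, 0.002],
  [0.04, 0, 0.002],
], turn=[0, 0, 0, 0, 0, 0, 0, 0, 0, 0], grip=[0.034, 0.034, 0.034, 0.034, 0.034, 0.034, 0.034, 0.034, 0.034, 0.034])

```text
clock: 13.83
eef_pos: [585.0, -6.3, 12.1]
eef_rot: [180.0, -0.0, 91.6]
ft_force: [0.6, -2.0, 2.6]
width: 39.0
grasp_force: 22.3
```

```bash
cat > top.py <<'E'
from h import *
s,p,d=snap("wrist"); C=cloud("wrist",s,d.astype(float)); hs=cv2.cvtColor(p,cv2.COLOR_RGB2HSV); e=s["eef_pos"]
X,Y,Z=C[...,0],C[...,1],C[...,2]
k=(abs(X-e[0])<24)&(abs(Y-e[1])<60)&(Z>12)&(Z<80)&(hs[...,1]>110)&(d>0); S=C[k]
for y in range(int(e[1])-45,int(e[1])+46,5):
    m=abs(S[:,1]-y)<2.5
    if m.sum()>5: print(y,np.median(S[m,2]).round(1),m.sum(),end='; ')
print(e,s["ft_force"])
E
python3 -c "
from h import *
done(.04,0,.002,0)"; python3 top.py
```

```text
-41 61.6 92; -36 60.5 716; -31 58.1 690; -26 55.6 594; -21 53.2 652; -16 50.8 620; -11 48.2 596; -6 45.9 594; -1 43.4 504; 4 40.9 495; 9 39.3 202; [584.97453384  -6.31367873  12.10100667] [ 0.62613583 -1.98726812  2.56873251]
```

Request:
apply_moves([
  [0.0006, 0, 0.0006],
  [0.0012, 0, 0.0013],
  [0.0018, 0, 0.002],
  [0.0024, 0, 0.0027],
  [0.003, 0, 0.0033],
  [0.003, 0, 0.0033],
  [0.003, 0, 0.0033],
  [0.003, 0, 0.0033],
  [0.003, 0, 0.0033],
  [0.003, 0, 0.0033],
], turn=[0, 0, 0, 0, 0, 0, 0, 0, 0, 0], grip=[0.034, 0.034, 0.034, 0.034, 0.034, 0.034, 0.037, 0.04, 0.042, 0.044])

```text
clock: 14.72
eef_pos: [584.4, -3.7, 8.4]
eef_rot: [-180.0, -0.0, 91.6]
ft_force: [-0.4, 0.4, -0.8]
width: 43.9
grasp_force: 0.0
```

Request:
apply_moves([
  [0, 0, 0],
  [0, 0, 0],
  [0, 0, 0],
  [0, 0, 0],
  [0, 0, 0],
  [0, 0, 0],
  [0, 0, 0],
  [0, 0, 0],
  [0, 0, 0],
  [0, 0, 0],
], turn=[0, 0, 0, 0, 0, 0, 0, 0, 0, 0], grip=[0.046, 0.046, 0.046, 0.046, 0.046, 0.046, 0.046, 0.046, 0.046, 0.046])

```text
clock: 15.55
eef_pos: [584.8, -4.1, 8.7]
eef_rot: [-180.0, 0.0, 91.6]
ft_force: [-0.8, -0.2, 0.3]
width: 46.2
grasp_force: 0.0
```

```bash
python3 -c "
from h import *
done(.003,0,.0033,0)"; python3 top.py; python3 ch2.py c3.png
```

```text
-34 57.4 110; -29 57.5 293; -24 57.5 369; -19 57.5 491; -14 57.5 584; -9 57.3 726; -4 51.2 997; 1 43.1 839; 6 34.0 704; 11 25.1 741; 16 16.9 693; 21 12.8 53; [584.83309732  -4.0559053    8.70207546] [-0.83024684 -0.18638697  0.29585673]
tcp px 343 200
```

View pics/c3.png

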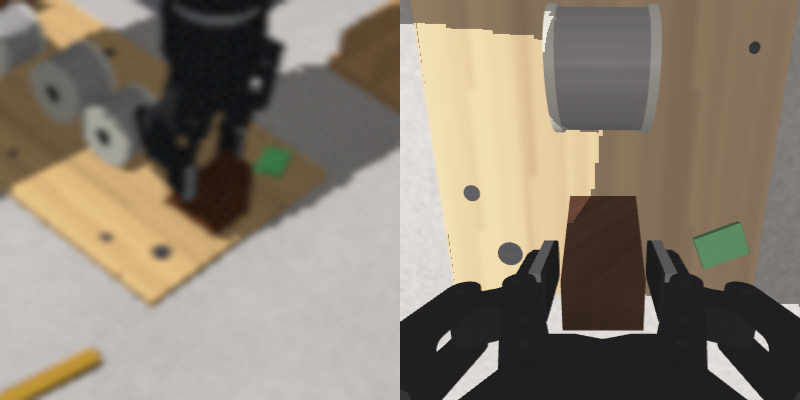

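Request:
apply_moves([
  [-0.003, 0, -0.002],
  [-0.006, 0, -0.004],
  [-0.01, 0, -0.005],
  [-0.014, 0, -0.005],
  [-0.014, 0, -0.005],
  [-0.014, 0, -0.005],
  [-0.014, 0, -0.005],
  [-0.014, 0, -0.005],
  [-0.014, 0, -0.005],
  [-0.014, 0, -0.005],
], turn=[0, 0, 0, 0, 0, 0, 0, 0, 0, 0], grip=[0.046, 0.046, 0.046, 0.046, 0.046, 0.046, 0.043, 0.04, 0.036, 0.034], force=25)

```text
clock: 16.53
eef_pos: [585.3, -18.0, 13.8]
eef_rot: [180.0, 0.0, 91.6]
ft_force: [0.5, 0.1, 1.7]
width: 39.3
grasp_force: 25.9
```

Request:
apply_moves([
  [0, 0, 0],
  [0, 0, 0],
  [0, 0, 0],
  [0.004, 0, -0.0005],
  [0.01, 0, -0.0005],
  [0.017, 0, -0.0005],
  [0.024, 0, -0.0005],
  [0.031, 0, -0.0005],
  [0.037, 0, -0.0005],
  [0.042, 0, -0.0005],
], turn=[0, 0, 0, 0, 0, 0, 0, 0, 0, 0], grip=[0.034, 0.034, 0.034, 0.034, 0.034, 0.034, 0.034, 0.034, 0.034, 0.034])

```text
clock: 17.37
eef_pos: [583.9, 24.9, 14.1]
eef_rot: [-180.0, -0.0, 91.6]
ft_force: [-0.2, -0.2, -0.8]
width: 39.2
grasp_force: 25.6
```

```bash
python3 -c "
from h import *
done(-.014,0,-.005,0);done(.042,0,-.0005,0);go((585,70,16),91.6)"; python3 top.py; python3 sp.py 582 90 53 9
```

```text
shift [ 0.046   0.0021 -0.0018] turn -0.01 clock 17.37 cmd [584.1  23.9  14.2  91.6] at [583.9  24.9  14.1] [-1.7999e+02 -1.0000e-02  9.1630e+01]
9 57.8 119; 14 57.8 278; 19 57.9 381; 24 57.8 510; 29 57.9 561; 34 57.7 689; 39 51.7 873; 44 43.2 738; 49 34.2 660; 54 25.4 650; 59 21.4 50; [583.92002195  24.94407153  14.14785504] [-0.18203892 -0.22473943 -0.78934631]
n 14451 ztop 60.17721275226816 ridge [582.33481523  86.48989634  58.77017577] 1.2145009165762624 rect ((582.9443359375, 96.65836334228516), (76.55459594726562, 47.5168342590332), 87.0087890625)
axial extent [562.42989493 605.62199689] mid [582.32357679  86.48965808]
shift [-0.2397 -0.1188 -0.1858] turn -14.41 clock 17.47 cmd [584.1  23.9  14.2  91.6] at [584.   24.9  14.2] [-1.800e+02 -1.000e-02  9.166e+01]
```

Request:
apply_moves([
  [0.002, 0, 0],
  [0.004, 0, 0],
  [0.006, 0, 0],
  [0.008, 0, 0],
  [0.01, 0, 0],
  [0.012, 0, 0],
  [0.014, 0, 0],
  [0.0165, 0, 0],
  [0.019, 0, 0],
  [0.0215, 0, 0],
], turn=[0, 0, 0, 0, 0, 0, 0, 0, 0, 0], grip=[0.034, 0.034, 0.034, 0.034, 0.034, 0.034, 0.034, 0.034, 0.034, 0.034])

```text
clock: 18.3
eef_pos: [583.5, 45.5, 14.2]
eef_rot: [-180.0, 0.0, 91.6]
ft_force: [-0.7, 0.2, -1.4]
width: 39.5
grasp_force: 25.6
```

Request:
apply_moves([
  [0.0025, 0, 0],
  [0.005, 0, 0],
  [0.0075, 0, 0],
  [0.01, 0, 0],
  [0.0125, 0, 0],
  [0.015, 0, 0],
  [0.017, 0, 0],
  [0.019, 0, 0],
  [0.021, 0, 0],
  [0.023, 0, 0],
], turn=[0, 0, 0, 0, 0, 0, 0, 0, 0, 0], grip=[0.034, 0.034, 0.034, 0.034, 0.034, 0.034, 0.034, 0.034, 0.034, 0.034])

```text
clock: 19.13
eef_pos: [582.8, 68.5, 14.2]
eef_rot: [180.0, 0.0, 91.6]
ft_force: [-0.7, -0.7, -1.5]
width: 39.6
grasp_force: 25.6
```

```bash
cat > row.py <<'E'
from h import *
s,p,d=snap("top"); C=cloud("top",s,d.astype(float)); hs=cv2.cvtColor(p,cv2.COLOR_RGB2HSV)
X,Y,Z=C[...,0],C[...,1],C[...,2]
k=(abs(X-582)<14)&(Y>0)&(Y<300)&(Z>14)&(Z<75)
S=C[k]
print([(y,np.percentile(S[abs(S[:,1]-y)<2,2],80).round(0)) for y in range(40,292,4) if (abs(S[:,1]-y)<2).any()])
print(s["eef_pos"],s["ft_force"],s["clock"])
E
python3 -c "
from h import *
done(.0215,0,0,0);done(.023,0,0,0)"; python3 row.py;python3 top.py
```

```text
[(220, np.float64(54.0)), (224, np.float64(57.0)), (228, np.float64(58.0)), (232, np.float64(57.0)), (236, np.float64(59.0)), (240, np.float64(58.0)), (244, np.float64(57.0)), (248, np.float64(54.0)), (252, np.float64(50.0)), (256, np.float64(48.0)), (268, np.float64(48.0)), (272, np.float64(50.0)), (276, np.float64(50.0)), (280, np.float64(50.0)), (284, np.float64(51.0)), (288, np.float64(48.0))]
[582.82887508  68.52339955  14.23320309] [-0.6654534  -0.66814908 -1.48034779] 19.1333
53 57.9 133; 58 57.9 279; 63 57.9 344; 68 57.9 479; 73 57.9 560; 78 57.7 681; 83 51.8 898; 88 43.4 752; 93 34.2 664; 98 29.5 101; [582.8031393   68.93254825  14.21333278] [-0.18703251  0.84841051 -1.29719175]
```

Request:
apply_moves([
  [0.0015, 0, 0],
  [0.003, 0, 0],
  [0.0045, 0, 0],
  [0.006, 0, 0],
  [0.0075, 0, 0],
  [0.009, 0, 0],
  [0.01, 0, 0],
  [0.0105, 0, 0],
  [0.011, 0, 0],
  [0.0115, 0, 0],
], turn=[0, 0, 0, 0, 0, 0, 0, 0, 0, 0], grip=[0.034, 0.034, 0.034, 0.034, 0.034, 0.034, 0.034, 0.034, 0.034, 0.034])

```text
clock: 20.07
eef_pos: [582.5, 79.9, 14.2]
eef_rot: [180.0, 0.0, 91.6]
ft_force: [0.5, -1.6, -0.6]
width: 39.2
grasp_force: 25.9
```

Request:
apply_moves([
  [0.0003, 0, 0],
  [0.0006, 0, 0],
  [0.0009, 0, 0],
  [0.0012, 0, 0],
  [0.0015, 0, 0],
  [0.0018, 0, 0],
  [0.002, 0, 0],
  [0.002, 0, 0],
  [0.002, 0, 0],
  [0.002, 0, 0],
], turn=[0, 0, 0, 0, 0, 0, 0, 0, 0, 0], grip=[0.034, 0.034, 0.034, 0.034, 0.034, 0.034, 0.034, 0.034, 0.034, 0.034])

```text
clock: 20.9
eef_pos: [582.5, 81.0, 14.2]
eef_rot: [-180.0, 0.1, 91.6]
ft_force: [-0.1, -6.7, -0.8]
width: 39.2
grasp_force: 25.9
```

Request:
apply_moves([
  [0.0003, 0, 0],
  [0.0006, 0, 0],
  [0.0008, 0, 0],
  [0.001, 0, 0],
  [0.001, 0, 0],
  [0.001, 0, 0],
  [0.001, 0, 0],
  [0.001, 0, 0],
  [0.001, 0, 0],
  [0.001, 0, 0],
], turn=[0, 0, 0, 0, 0, 0, 0, 0, 0, 0], grip=[0.034, 0.034, 0.034, 0.034, 0.034, 0.034, 0.034, 0.034, 0.034, 0.034])

```text
clock: 21.73
eef_pos: [582.5, 81.2, 14.3]
eef_rot: [-180.0, 0.2, 91.5]
ft_force: [0.4, -10.1, -0.1]
width: 39.2
grasp_force: 26.0
```

```bash
python3 -c "
from h import *
done(.0115,0,0,0);done(.002,0,0,0);done(.001,0,0,0)"; python3 top.py; python3 sp.py 581 137 53 9; python3 row.py
```

```text
66 58.2 143; 71 58.2 255; 76 58.1 360; 81 58.0 464; 86 58.0 533; 91 57.4 715; 96 50.3 875; 101 41.2 734; 106 33.2 531; [582.46369897  81.17011586  14.28186996] [  0.39752382 -10.05938395  -0.08968411]
n 16206 ztop 60.69338704739626 ridge [581.28735687 148.45279339  58.92959316] -92.46089486861312 rect ((582.844482421875, 144.6739501953125), (74.5756607055664, 49.055511474609375), 89.76471710205078)
axial extent [-206.05641585 -148.6574627 ] mid [581.46262871 152.53105005]
shift [-0.2987 -0.1188 -0.1858] turn -14.41 clock 21.83 cmd [582.5  82.9  14.2  91.6] at [582.5  81.2  14.3] [-180.      0.18   91.53]
[(236, np.float64(59.0)), (240, np.float64(57.0)), (244, np.float64(58.0)), (248, np.float64(60.0)), (252, np.float64(57.0)), (256, np.float64(56.0)), (260, np.float64(52.0)), (264, np.float64(49.0)), (268, np.float64(45.0)), (272, np.float64(50.0)), (276, np.float64(50.0)), (280, np.float64(50.0)), (284, np.float64(50.0)), (288, np.float64(50.0))]
[582.48321418  81.15789779  14.30333442] [ 0.17823207 -9.97704961  0.63476424] 21.8333
```

Request:
apply_moves([
  [-0.0004, 0, 0.0003],
  [-0.0008, 0, 0.0005],
  [-0.001, 0, 0.0005],
  [-0.001, 0, 0.0005],
  [-0.001, 0, 0.0005],
  [-0.001, 0, 0.0005],
  [-0.001, 0, 0.0005],
  [-0.001, 0, 0.0005],
  [-0.001, 0, 0.0005],
  [-0.001, 0, 0.0005],
], turn=[0, 0, 0, 0, 0, 0, 0, 0, 0, 0], grip=[0.034, 0.034, 0.034, 0.034, 0.038, 0.041, 0.044, 0.048, 0.052, 0.056])

```text
clock: 22.72
eef_pos: [582.4, 82.2, 13.7]
eef_rot: [180.0, -0.0, 91.6]
ft_force: [0.4, -0.2, -0.1]
width: 56.0
grasp_force: 0.0
```

Request:
apply_moves([
  [0, 0, 0],
  [0, 0, 0],
  [0, 0, 0],
  [0, 0, -0.01],
  [0, 0, -0.03],
  [0, 0, -0.06],
  [0, 0, -0.1],
  [-0.02, 0, -0.13],
  [-0.03, 0, -0.15],
  [-0.03, 0, -0.15],
], turn=[0, 0, 0, 0, 0, 0, 0, 0, 0, 0], grip=[0.06, 0.064, 0.066, 0.066, 0.066, 0.066, 0.066, 0.066, 0.066, 0.066])

```text
clock: 23.55
eef_pos: [586.2, 50.2, 169.4]
eef_rot: [179.5, 0.1, 91.5]
ft_force: [0.5, -0.5, 0.3]
width: 65.7
grasp_force: 0.0
```

Request:
apply_moves([
  [0, 0, 0],
  [0, 0, 0],
  [0, 0, 0],
  [0, 0, 0],
  [0, 0, 0],
  [0, 0, 0],
  [0, 0, 0],
  [0, 0, 0],
  [0, 0, 0],
  [0, 0, 0],
], turn=[0, 0, 0, 0, 0, 0, 0, 0, 0, 0], grip=[0.066, 0.066, 0.066, 0.066, 0.066, 0.066, 0.066, 0.066, 0.066, 0.066])

```text
clock: 24.38
eef_pos: [583.3, 51.9, 163.7]
eef_rot: [-180.0, -0.0, 91.6]
ft_force: [0.7, 0.0, -0.5]
width: 65.8
grasp_force: 0.0
```

```bash
cat > fin.py <<'E'
from h import *
s,p,d=snap("wrist"); save("fin.png",p); C=cloud("wrist",s,d.astype(float)); X,Y,Z=C[...,0],C[...,1],C[...,2]
k=(abs(X-582)<15)&(Y>40)&(Y<275)&(Z>12); S=C[k]
print([(y,float(np.median(S[abs(S[:,1]-y)<1.5,2]).round(1))) for y in range(54,272,3) if (abs(S[:,1]-y)<1.5).sum()>3])
hs=cv2.cvtColor(p,cv2.COLOR_RGB2HSV)
for nm,y,zt,l in(("c",135,62,0),("b",190,65,0),("chock",79,59,1)):
    k=(abs(X-582)<45)&(abs(Y-y)<11)&(Z>zt-12)&((hs[...,1]>110) if l else (hs[...,1]<60)); S=C[k]
    if len(S)>30: e=[np.percentile(S[:,0],q) for q in(1,99)]; print(nm,len(S),e,np.mean(e),np.median(S[:,2]))
E
python3 fin.py; python3 row.py
```

```text
[(60, 265.5), (63, 275.8), (66, 57.7), (69, 285.6), (72, 288.9), (75, 57.5), (78, 57.7), (81, 57.5), (84, 57.6), (87, 57.5), (90, 57.6), (93, 54.2), (96, 48.8), (99, 43.8), (102, 38.8), (105, 33.4), (108, 28.1), (111, 41.1), (114, 47.7), (117, 51.2), (120, 333.5), (123, 56.0), (126, 57.4), (129, 58.6), (132, 59.0), (135, 59.1), (138, 58.9), (141, 58.6), (144, 57.7), (147, 56.4), (150, 54.5), (153, 52.1), (156, 48.6), (159, 43.8), (162, 37.9), (165, 45.4), (168, 51.3), (171, 54.4), (174, 57.1), (177, 59.0), (180, 60.4), (183, 61.3), (186, 61.9), (189, 62.3), (192, 62.2), (195, 61.7), (198, 60.9), (201, 59.8), (204, 58.3), (207, 55.9), (210, 53.3), (213, 48.9), (219, 37.4), (222, 42.9)]
c 1256 [np.float64(559.4688604947025), np.float64(602.4273586583313)] 580.9481095765169 58.6726939900164
b 1534 [np.float64(563.3112951147333), np.float64(606.3535750368765)] 584.8324350758048 61.74271703313639
chock 585 [np.float64(563.4361506767139), np.float64(601.5132577945584)] 582.4747042356362 57.53071011218566
[(232, np.float64(53.0)), (236, np.float64(58.0)), (240, np.float64(60.0)), (244, np.float64(58.0)), (248, np.float64(60.0)), (252, np.float64(58.0)), (256, np.float64(56.0)), (260, np.float64(51.0)), (264, np.float64(48.0)), (268, np.float64(45.0)), (272, np.float64(50.0)), (276, np.float64(51.0)), (280, np.float64(49.0)), (284, np.float64(50.0)), (288, np.float64(50.0))]
[583.28809607  51.87980652 163.68653734] [ 0.31180013 -0.84432383  1.17589925] 24.4333
```

View pics/fin.png

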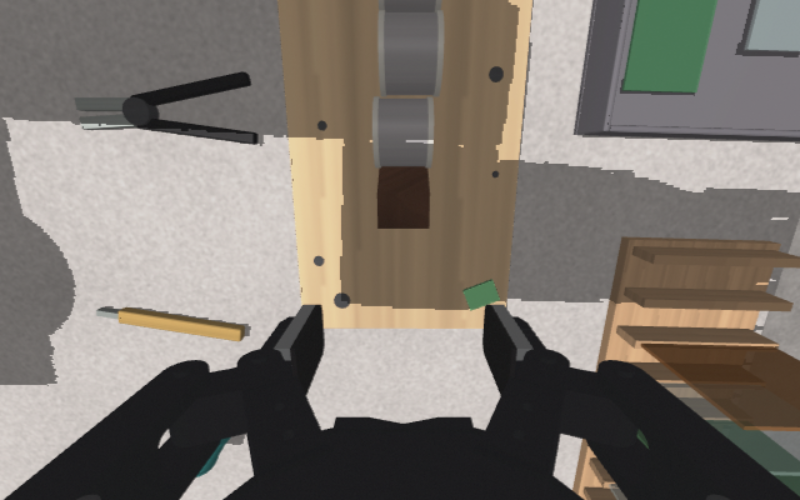

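```bash
python3 -c "
from rig import close_job
print(close_job())"
```

```text
the job is handed in; nothing more can be done
None
```

The stray spool is last in the row and the chock stands on its base against it. The row met the stop at about 10 N, the last look showed no gaps, and the job was handed in at about 24 s; no verdict came back.

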